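Index the labelling turntable to its next hole

TASK

Bring the cheese on the labelling stand round to its next side: with the fingertips press down the spring button that sits in the round guard at the end of the turntable's arm, push the arm counter-clockwise (seen from above) to the next hole of the dividing plate, a sixth of a turn, and let the button up so that the locking pin springs fully home in that hole. Turn on to that hole only, neither backwards nor well past it. Nothing is gripped or lifted: do not touch the cheese, which stays standing in its ring, and leave the things around the stand where they are.

Things in the scene. Friction and masses are not known exactly. Their poses are not given: they have to be found in the camera images.
- stand: the fixed labelling stand: grey base plate 250 x 240 x 8 mm, origin under its centre (below the turn axis), -x its front, z up; a tail at its right (-y and a little +x) carries a label roll on a spindle, 86 mm high, 222 mm from the axis. On a pedestal sits a fixed steel dividing plate, radius 132 mm, top face 56 mm up, with six holes 13 mm wide, every 60 degrees on a circle of radius 118 mm
- turn_axis (a point): point on the turntable's upright axis at the top face (70 mm up) of its white disc, radius 100 mm, which turns above the dividing plate; a forked steel arm sticks out from the disc to a round guard with the spring button in it
- button_top (a point): centre of the top of the spring button, a round, nearly flat metal button 49 mm wide at the arm's end, 155 mm from the turn axis, its top 86 mm above the work surface when up. It goes straight down against a spring: 3.4 N to start it, 6.6 N at 8 mm, 8.2 N at its stop at 12 mm. This point moves with arm and button
- guard_rim (a point): centre of the guard's mouth at rim height: dark upright steel tube round the button, open above, 52 mm inside, 60 mm outside, rim 92 mm above the work surface (6 mm above the button when up). It turns with the arm; closed fingers pressing the button push against its inner wall to turn the table, which takes about 2 N there
- turntable (a joint): angle of the turntable, rad: 0 at the start, pin in its first hole, growing counter-clockwise seen from above; the next hole is at +1.047. Locked (about 0.013 rad of play either way) while the pin is in a hole; when free it stays where it is left
- plunger (a joint): how far the button is pressed, m: 0 up (pin home), 0.012 at the stop. The pin, 10 mm thick with a round top, hangs on a bracket under the button and enters the hole from below, 37 mm nearer the axis. From 0.008 on it is clear and the table can turn. Let go between holes, the button stays down at about 0.008 and springs up when the hole comes over the pin (within about 0.035 rad)
- cheese: pear-shaped cheese, 118 mm wide, 142 mm high, 0.74 kg, standing loose on the middle of the turntable in a low steel ring (114 mm inside, 10 mm high); origin at the centre of its underside, 72 mm above the work surface, z up through its tip. It turns with the table. Do not touch it
- date_stamp: bystander: black hand stamp with a red handle, 36 x 62 x 91 mm, standing left of the stand; origin at the centre of its underside
- ink_bottle: bystander: brown dropper bottle, 34 mm wide, 102 mm high, left of the stand; origin at the centre of its underside
- check_weight: bystander: metal check weight with a knob, 47 mm wide, 60 mm high, right of the stand; origin at the centre of its underside

How it is judged:
By the outcome, as a careful person would: the job done as asked, in the order asked, and still so for the second after the job is handed in, with the robot touching nothing.
It also fails if it takes over 42 s, if anything falls off the work surface, if the arm or the gripper's body presses on something with over 40 N, if the wrist force passes 120 N, or if a joint passes its speed limit or range.

ROBOT

A 6-joint arm with a two-finger parallel gripper is mounted at the origin on a cart in front of the work surface, level with it; the furniture and walls round the work are solid. World frame = base frame: x ahead of the robot, y to its left, z up, the work surface at z = 0. Lengths are in mm, angles in rad, forces in N, time in s.
With the tool pointing down it reaches from about 275 to 750 mm from the base axis. Payload 10.2 kg.
Tool frame: the origin (TCP) lies at the very end of the fingers, on their centre line; the grasp point (between the pads) lies 19 mm behind it (ctrl.hold_point_z is the distance from the TCP to the grasp point, in mm); z points along the fingers, y is the direction in which the jaws open and shut (so a half turn about z gives the same grasp; the last joint's range is limited). The gripper opens to 85 mm and grips with 20 to 120 N. Pads are 22 mm wide; open, the fingers measure 114 mm over their backs; the gripper's body (76 mm by 85 mm) begins 54 mm behind the grasp point. The pads swing forward as they close: fully open they stand 13 mm farther back than shut.
Start: joints at [1.108, 0.313, 1.498, -0, 1.331, -0.223], TCP at [124.705, 509.98, 231.294] pointing down, gripper open.
Joint ranges: [-2.94, 2.94], [-0.97, 2.17], [0.19, 2.56], [-1.23, 4.37], [0.02, 3.11], [-2.88, 2.88]. Speed limits (rad/s): [2.39, 2.39, 3.01, 3.14, 3.14, 3.14].

INTERFACE

Orientations are given as a unit quaternion [w, x, y, z].
In Python, from rig import readout, cams, workorder, spotter, ctrl gives the robot as it stands.
- The arm moves only by the tool step_arm, never from a script. Its argument "plan" is text: rows parted by semicolons, each of 5 numbers parted by spaces: the shift along the tool's x, y, z in cm, then the turn about the tool's z in degrees, then the opening in per cent of the stroke, from 0 (shut) to 100 (fully open). In form: x y z twist gripper; .... A call has 1 to 10 rows; each row is the pose to reach, as a shift and turn from the pose commanded when the call began, along the tool's axes at that moment; what a row does not reach only later rows make up. A row lasts 1/10 s, in which the tool goes at most 50 mm and 8.59 degrees, less where a joint would pass 70% of its speed; a pose out of reach is approached as far as the arm can. A call with a gripper value outside its range is refused whole. The fingers move at their own pace and stop on an object; "grip_force" is the grip in N (left out, the last holds). Time passes only in rows, so rows that repeat a pose let the fingers close. It gives the time, the measured TCP pose, the force and the opening at its end, in the units of the state.
- readout.sense(): the state, without advancing time (a new reading comes with each control period).
- cams.capture(name): name is "side" or "top"; returns (picture, depth): 480x640x3 uint8, red, green, blue; 480x640 float32, mm along the optical axis (not along the pixel's ray), 0 where there is no reading.
- cams.camera_info(name): a dict with "vfov" (degrees; the focal length in pixels is half the picture's height over the tangent of half this angle, whatever the lens; pixels are square), "cx", "cy" (the principal point, pixels), "k1" (the pictures are not rectified: a ray, as slopes to the right and down, at radius r is drawn at 1 + k1 r^2 times it, then the intrinsics apply), "rvec" (rotation vector, rad) and "tvec" (3), from world to camera coordinates, as OpenCV has them. Camera axes: x right, y down, z forward; pixel columns grow to the right and rows downward; lengths in mm; the calibration is good to about 2 mm. A picture is of the moment at which its call begins. camera_info takes no time and is no camera call.
- workorder.finish_job(): hands the job in, once; it reports no verdict.
Trained networks look in the newest picture that a camera, given by its name, has taken for a name from the list of things; names that differ only in an ending like _2 or _b are one class to them, and where a whole thing is asked for, a point or a joint stands for the part that bears it (a point fixed in the world has none). Each returns a list of dicts, best first, with "conf" (0 to 1); they miss things now and then, are a little off and sometimes report something else, mostly with a low value. They report only what shows in the picture. A call takes as long as a camera call.
- spotter.regions_of(camera, target): "pixels" (480x640 bool, what is visible of it) and "extent" ([centre column, centre row, width, height] in pixels, round what is visible of it).
The state is a dict: "time_s": time; "joints": joint angles; "dq": joint speeds; "tau": joint torques, N m; "eef_pos": TCP position; "ee_rot": TCP orientation; "force": force on the tool from outside, world axes, zero at the start; "wrist_torque": the same for the moment, N m; "grip_width": opening from 0.0 (shut) to 1.0 (fully open).
Only numpy, scipy, OpenCV 4.12 (cv2) and the standard library are available. Lean on these libraries where they do the work, as an engineer would, in place of code of your own. Each camera call takes 0.05 s, during which the arm holds its last target. There are 200 camera calls.

## Working session

There is one attempt and no reset: what is moved stays moved. The work goes in short steps, Python scripts to look and compute and a tool call to move; the robot and the scene stay as the last step left them, time stands still between calls to the robot, and variables do not carry over. Pictures are saved under pics/ and viewed, about 8 in all and at most 12, crops included, and the job is handed in when it is done.

Besides the shell and the picture viewer there is one more tool, called after "Request:" in YAML: its name, and indented under it one key for each argument. step_arm: Moves the arm, as the interface text tells. Its arguments: {"type":"object","properties":{"plan":{"type":"string"},"grip_force":{"type":"number"}},"required":["plan"]}

```bash
mkdir -p pics; ls
cat > h.py <<'E'
import numpy as np,cv2
from rig import readout,cams,workorder,spotter,ctrl
def cal(n):
    i=cams.camera_info(n);f=240/np.tan(np.radians(i['vfov'])/2)
    K=np.array([[f,0,i['cx']],[0,f,i['cy']],[0,0,1.]]);R=cv2.Rodrigues(np.array(i['rvec'],float))[0]
    return K,np.array([i['k1'],0,0,0.]),R,np.array(i['tvec'],float)
def world(n,px,d):
    K,D,R,t=cal(n);px=np.array(px,float).reshape(-1,1,2)
    u=cv2.undistortPoints(px,K,D,None).reshape(-1,2);d=np.array(d,float).reshape(-1,1)
    return (np.hstack([u*d,d])-t)@R
def atz(n,px,z):
    K,D,R,t=cal(n);u=cv2.undistortPoints(np.array(px,float).reshape(-1,1,2),K,D,None).reshape(-1,2)
    r=np.hstack([u,np.ones((len(u),1))])@R;c=-R.T@t
    return c+r*((z-c[2])/r[:,2])[:,None]
def proj(n,P):
    K,D,R,t=cal(n);return cv2.projectPoints(np.array(P,float).reshape(-1,3),cv2.Rodrigues(R)[0],t,K,D)[0].reshape(-1,2)
def cloud(n,m,d):
    v,u=np.nonzero(m&(d>0));return world(n,np.c_[u,v],d[v,u])
E
python3 - <<'E'
from h import *
print(readout.sense())
for n in('top','side'):
    p,d=cams.capture(n);cv2.imwrite(f'pics/{n}0.png',p[:,:,::-1]);np.save(f'pics/{n}0.npy',d)
    for t in('button_top','guard_rim','turn_axis','cheese','stand','check_weight','date_stamp','ink_bottle'):
        for r in spotter.regions_of(n,t)[:2]:
            c=cloud(n,r['pixels'],d)
            print(n,t,round(r['conf'],2),np.round(r['extent']),r['pixels'].sum(),np.round(np.percentile(c,[2,50,98],axis=0)).tolist() if len(c) else None)
E
```

```text
pics
{'time_s': 0.0, 'joints': array([ 1.10760566e+00,  3.13473406e-01,  1.49845540e+00, -2.07159846e-05,
        1.33098532e+00, -2.23402336e-01]), 'dq': array([-2.34390658e-04, -1.46427444e-03, -9.32102664e-04,  1.53772141e-05,
       -4.62520725e-04,  1.11172759e-03]), 'tau': array([-1.38956708e-03, -4.12267435e+01, -2.59738863e+01, -3.55367292e-04,
        4.16901894e-03,  1.07143376e-05]), 'eef_pos': array([124.58460416, 509.73521759, 230.71620296]), 'ee_rot': array([-2.12926287e-04,  1.19604659e-01,  9.92821378e-01, -6.25568528e-04]), 'force': array([-1.33438906,  0.32555726, -0.32981587]), 'wrist_torque': array([-0.0154062 , -0.00784513,  0.02116633]), 'grip_width': 0.9998739944245457}
top button_top 0.73 [325. 305.  24.  24.] 411 [[441.0, -92.0, 73.0], [463.0, -69.0, 86.0], [484.0, -48.0, 90.0]]
top button_top 0.36 [462. 297.  25.  26.] 419 [[469.0, -400.0, 3.0], [489.0, -373.0, 40.0], [513.0, -358.0, 62.0]]
top guard_rim 0.66 [359. 265. 103. 120.] 4803 [[444.0, -251.0, 56.0], [550.0, -131.0, 70.0], [678.0, -50.0, 97.0]]
top turn_axis 0.68 [392. 263. 167. 123.] 11528 [[454.0,
[... 1062 characters left out ...]
[713.0, -44.0, 87.0]]
side cheese 0.72 [287. 270.  64.  69.] 3419 [[552.0, -217.0, 90.0], [610.0, -181.0, 148.0], [645.0, -125.0, 202.0]]
side stand 0.8 [282. 318. 185. 228.] 16259 [[459.0, -410.0, 5.0], [639.0, -232.0, 56.0], [713.0, -44.0, 87.0]]
side check_weight 0.67 [172. 345.  30.  36.] 747 [[477.0, -403.0, 1.0], [503.0, -384.0, 38.0], [516.0, -360.0, 61.0]]
side date_stamp 0.86 [361. 220.  33.  44.] 961 [[561.0, 42.0, 8.0], [588.0, 60.0, 56.0], [599.0, 98.0, 94.0]]
side date_stamp 0.53 [274. 220.  20.  15.] 271 [[441.0, -89.0, 84.0], [461.0, -68.0, 86.0], [482.0, -49.0, 89.0]]
side ink_bottle 0.75 [398. 250.  24.  30.] 471 [[666.0, 47.0, 2.0], [695.0, 55.0, 55.0], [708.0, 76.0, 99.0]]
```

```bash
cat > fit.py <<'E'
from h import *
from scipy.optimize import least_squares
def circ(P,r=None):
    f=lambda q:np.hypot(P[:,0]-q[0],P[:,1]-q[1])-(r or q[2])
    s=least_squares(f,[*np.median(P,0)[:2],100][:3],loss='soft_l1',f_scale=2);return s.x,np.median(abs(s.fun))
def rimfit(n,c,z,R,inner=None):
    pass
E
python3 - <<'E'
from fit import *
for n in('top','side'):
    p=cv2.imread(f'pics/{n}0.png');d=np.load(f'pics/{n}0.npy')
    v,u=np.mgrid[:480,:640];W=world(n,np.c_[u.ravel(),v.ravel()],d.ravel()).reshape(480,640,3)
    # plate top mask boundary
    m=(abs(W[...,2]-56)<4)|(abs(W[...,2]-70)<4)
    r=np.hypot(W[...,0]-583,W[...,1]+161);m&=(r<160)&(d>0)
    # outer boundary of everything >45 high within 145 (dividing plate R132 z56)
    ang=np.arctan2(W[...,1]+161,W[...,0]-583);pts=[]
    for a in np.radians(np.arange(-180,180,4)):
        s=m&(abs(np.angle(np.exp(1j*(ang-a))))<.035)&(abs(W[...,2]-56)<5)
        if s.sum()>2:
            k=np.argmax(np.where(s,r,0));pts.append(W.reshape(-1,3)[k])
    pts=np.array(pts);pts=pts[np.hypot(pts[:,0]-583,pts[:,1]+161)>118]
    print(n,'plate',len(pts),circ(pts),circ(pts,132),pts[:,2].mean())
    w=m&(abs(W[...,2]-70)<4);hsv=cv2.cvtColor(p,cv2.COLOR_BGR2HSV)
    # button: z~86 near
    b=(np.hypot(W[...,0]-462,W[...,1]+69)<35)&(d>0)
    bt=b&(abs(W[...,2]-86)<3.0)&(np.hypot(W[...,0]-462,W[...,1]+69)<27)
    print('button mean',W[bt].mean(0),bt.sum())
    x0,y0=[(230,170),(170,190)][n=='side']
    c=p[y0:y0+200,x0:x0+260];cv2.imwrite(f'pics/c_{n}.png',cv2.resize(c,None,fx=3,fy=3))
    for q in [(462,-69,86),(583,-161,70),(440,-221,86)]:print(q,(proj(n,q)[0]-[x0,y0])*3)
E
```

```text
top plate 88 (array([ 586.88756417, -160.41355385,  130.66174453]), np.float64(0.39879938757462696)) (array([ 586.88011613, -160.34573948,  100.        ]), np.float64(1.2527767093815498)) 55.67799636338036
button mean [462.82031133 -68.81641621  86.06624769] 358
(462, -69, 86) [282.12938438 411.48085186]
(583, -161, 70) [410.5980378  249.59243099]
(440, -221, 86) [498.45007308 445.13997119]
side plate 88 (array([ 587.06882628, -160.58345568,  132.21683138]), np.float64(0.39860025228692564)) (array([ 587.09405701, -160.61226089,  100.        ]), np.float64(0.38200465070303835)) 55.61777283194497
button mean [460.32789238 -66.49408282  86.3140064 ] 302
(462, -69, 86) [317.1342511   82.79857393]
(583, -161, 70) [349.77756069 277.13123285]
(440, -221, 86) [127.810931   196.58875284]
```

```bash
python3 -c "
import cv2,numpy as np
a=cv2.imread('pics/c_top.png');b=cv2.imread('pics/c_side.png');print(a.shape)"
```

```text
(600, 780, 3)
```

View pics/c_top.png

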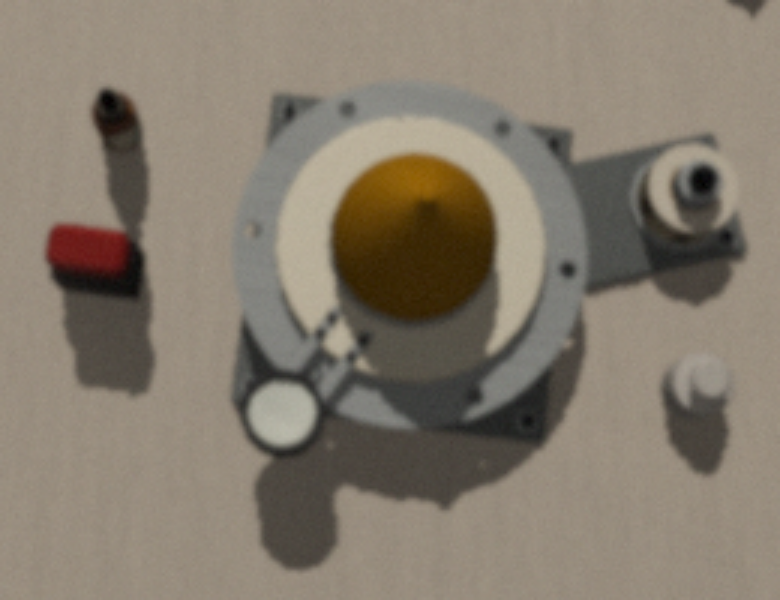

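View pics/c_side.png

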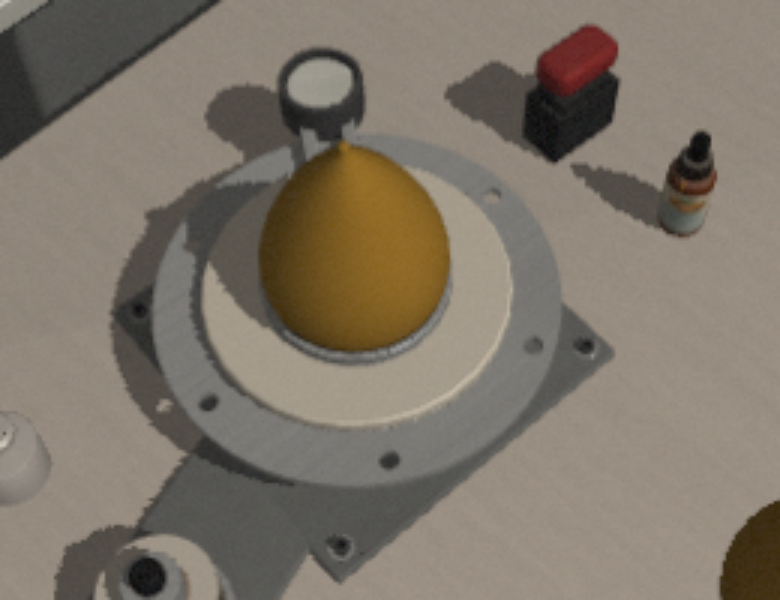

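Request:
step_arm:
  plan: "-46.5 -48.1 0 0 0;-46.5 -48.1 0 0 0;-46.5 -48.1 0 0 0;-46.5 -48.1 0 0 0;-46.5 -48.1 0 0 0;-46.5 -48.1 0 0 0;-46.5 -48.1 0 0 0;-46.5 -48.1 0 0 0;-46.5 -48.1 0 0 0;-46.5 -48.1 0 0 0"
  grip_force: 40

```text
time_s: 1.9
eef_pos: [377.5, 76.2, 231.6]
ee_rot: [0.001, 0.12, 0.993, 0.0]
force: [-0.2, 1.6, -0.3]
grip_width: 0.002
```

Request:
step_arm:
  plan: "-10 -10.3 0 0 0;-10 -10.3 0 0 0;-10 -10.3 0 0 0;-10 -10.3 0 0 0;-10 -10.3 0 0 0;-10 -10.3 0 0 0;-10 -10.3 0 0 0"

```text
time_s: 2.6
eef_pos: [449.2, -44.6, 231.5]
ee_rot: [0.0, 0.119, 0.993, -0.0]
force: [0.3, 0.4, -0.7]
grip_width: -0.007
```

Request:
step_arm:
  plan: "-1.8 -2 2 0 0;-1.8 -2 7 0 0;-1.8 -2 11 0 0;-1.8 -2 11 0 0;-1.8 -2 11 0 0;-1.8 -2 11 0 0"

```text
time_s: 3.2
eef_pos: [463.5, -69.4, 123.7]
ee_rot: [0.002, 0.119, 0.993, -0.001]
force: [0.5, 0.4, 0.0]
grip_width: -0.005
```

Run:
```python
from h import *
p,d=cams.capture('side');q,_=cams.capture('top');s=readout.sense();e=s['eef_pos'];print(s['time_s'],e,s['force'])
print('tip',proj('side',e),'btn',proj('side',[462,-68,86]),proj('top',e),proj('top',[462,-68,86]))
a=cv2.resize(p[150:280,210:340],None,fx=3,fy=3);b=cv2.resize(q[240:370,260:390],None,fx=3,fy=3)
cv2.imwrite('pics/1.png',np.hstack([a,b])[:,:,::-1])
```

```text
3.3 [463.24900108 -69.41760339 123.23612019] [-0.50882735  0.11844939  0.45771565]
tip [[274.70435502 206.03965276]] btn [[276.05149319 217.3308335 ]] [[324.00433434 304.68021863]] [[323.56934292 307.15440655]]
```

View pics/1.png

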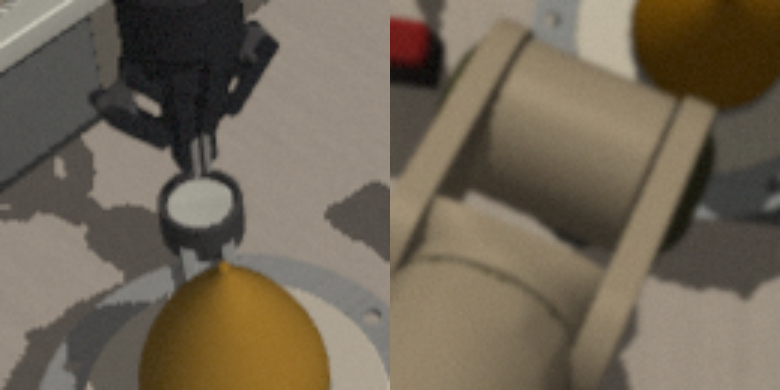

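Request:
step_arm:
  plan: "0 0 1.5 0 0;0 0 2.5 0 0;0 0 3.2 0 0;0 0 3.2 0 0;0 0 3.6 0 0;0 0 3.8 0 0;0 0 3.8 0 0;0 0 3.8 0 0"

```text
time_s: 4.1
eef_pos: [462.7, -69.4, 83.7]
ee_rot: [0.001, 0.12, 0.993, -0.0]
force: [1.1, -0.6, 4.2]
grip_width: 0.002
```

Request:
step_arm:
  plan: "0 0 0.4 0 0;0 0 0.7 0 0;0 0 0.85 0 0;0 0 0.85 0 0;0 0 0.85 0 0;0 0 0.85 0 0"

```text
time_s: 4.7
eef_pos: [462.7, -69.4, 75.0]
ee_rot: [0.001, 0.12, 0.993, -0.0]
force: [1.1, 0.3, 6.1]
grip_width: 0.001
```

Run:
```python
import numpy as np
C=np.array([587,-160.5]);P0=np.array([462.7,-69.4]);X=np.array([-.9714,.2375]);Y=np.array([.2375,.9714])
for a in [145,147,149,151,154,157,160,163,166,169,172,175,178,181,184,187,190,192,194,196,198,200,202,204,206,208]:
    t=np.radians(a);P=C+155*np.array([np.cos(t),np.sin(t)]);d=(P-P0)/10;print(a,np.round(P,1),'%.2f %.2f'%(d@X,d@Y))
```

```text
145 [460.  -71.6] 0.21 -0.28
147 [457.  -76.1] 0.39 -0.78
149 [454.1 -80.7] 0.56 -1.30
151 [451.4 -85.4] 0.72 -1.82
154 [447.7 -92.6] 0.91 -2.61
157 [444.3 -99.9] 1.06 -3.40
160 [ 441.3 -107.5] 1.17 -4.21
163 [ 438.8 -115.2] 1.24 -5.02
166 [ 436.6 -123. ] 1.26 -5.83
169 [ 434.8 -130.9] 1.24 -6.64
172 [ 433.5 -138.9] 1.18 -7.45
175 [ 432.6 -147. ] 1.08 -8.25
178 [ 432.1 -155.1] 0.94 -9.05
181 [ 432.  -163.2] 0.75 -9.84
184 [ 432.4 -171.3] 0.53 -10.62
187 [ 433.2 -179.4] 0.26 -11.39
190 [ 434.4 -187.4] -0.05 -12.14
192 [ 435.4 -192.7] -0.28 -12.63
194 [ 436.6 -198. ] -0.52 -13.11
196 [ 438.  -203.2] -0.78 -13.59
198 [ 439.6 -208.4] -1.06 -14.05
200 [ 441.3 -213.5] -1.35 -14.51
202 [ 443.3 -218.6] -1.66 -14.95
204 [ 445.4 -223.5] -1.98 -15.38
206 [ 447.7 -228.4] -2.32 -15.81
208 [ 450.1 -233.3] -2.67 -16.22
```

Request:
step_arm:
  plan: "0.1 -0.15 0.05 0 0;0.2 -0.3 0.05 0 0;0.3 -0.55 0.05 0 0;0.4 -0.8 0.05 0 0;0.5 -1.05 0.05 0 0;0.56 -1.3 0.05 0 0;0.65 -1.55 0.05 0 0;0.72 -1.82 0.05 0 0;0.82 -2.2 0.05 0 0;0.91 -2.6 0.05 0 0"

```text
time_s: 5.7
eef_pos: [447.7, -92.5, 74.6]
ee_rot: [0.001, 0.12, 0.993, -0.0]
force: [0.8, 0.6, 7.4]
grip_width: 0.001
```

Request:
step_arm:
  plan: "0.08 -0.4 0 0 0;0.15 -0.8 0 0 0;0.26 -1.6 0 0 0;0.33 -2.4 0 0 0;0.35 -3.2 0 0 0;0.33 -4.0 0 0 0;0.27 -4.85 0 0 0;0.17 -5.65 0 0 0;0.17 -5.65 0 0 0"

```text
time_s: 6.6
eef_pos: [432.2, -147.7, 74.4]
ee_rot: [0.0, 0.12, 0.993, -0.0]
force: [-0.8, -0.9, 7.1]
grip_width: -0.003
```

```bash
cat >> h.py <<'E'
def look(f):
    p,d=cams.capture('side');q,_=cams.capture('top');s=readout.sense();e=s['eef_pos'];print(s['time_s'],e,s['force'])
    for n,im,dd in(('side',p,d),):
        v,u=np.mgrid[:480,:640];W=world(n,np.c_[u.ravel(),v.ravel()],dd.ravel())
        m=(abs(W[:,2]-92)<2)&(np.hypot(W[:,0]-e[0],W[:,1]-e[1])<50)&(np.hypot(W[:,0]-587,W[:,1]+160.5)>115)
        P=W[m];print(m.sum())
        from scipy.optimize import least_squares
        S=least_squares(lambda t:np.hypot(P[:,0]-587-155*np.cos(t[0]),P[:,1]+160.5-155*np.sin(t[0]))-28,[np.arctan2(e[1]+160.5,e[0]-587)%(2*np.pi)-.05],loss='soft_l1',f_scale=2)
        print('guard deg',np.degrees(S.x),'resid',np.median(abs(S.fun)),'finger deg',np.degrees(np.arctan2(e[1]+160.5,e[0]-587))%360)
    a=cv2.resize(p[150:350,170:370],None,fx=2,fy=2);b=cv2.resize(q[200:400,230:430],None,fx=2,fy=2)
    cv2.imwrite(f,np.hstack([a,b])[:,:,::-1])
E
python3 -c "
from h import *
look('pics/2.png')"
```

```text
6.7 [ 432.23936635 -147.33273      74.42439166] [-1.91018576 -1.22960563  6.32838821]
113
guard deg [173.51379829] resid 1.3507830632157045 finger deg 175.13689984410652
```

View pics/2.png

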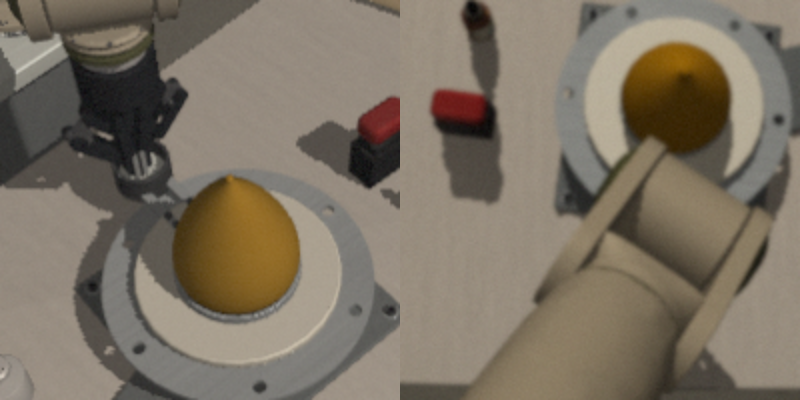

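Request:
step_arm:
  plan: "-0.07 -0.4 0 0 0;-0.14 -0.8 0 0 0;-0.33 -1.6 0 0 0;-0.55 -2.37 0 0 0;-0.82 -3.14 0 0 0;-1.13 -3.9 0 0 0;-1.36 -4.38 0 0 0;-1.6 -4.86 0 0 0;-1.73 -5.1 0 0 0;-1.86 -5.34 0 0 0"

```text
time_s: 7.7
eef_pos: [437.5, -203.1, 74.3]
ee_rot: [-0.0, 0.12, 0.993, 0.0]
force: [-0.6, 1.9, 7.0]
grip_width: -0.001
```

```bash
python3 -c "
from h import *
look('pics/3.png')"
```

```text
7.8 [ 437.64373579 -203.39979334   74.34609892] [-1.09353186 -1.3026898   5.34130312]
127
guard deg [193.186501] resid 1.476028440068447 finger deg 196.0257220787132
```

Request:
step_arm:
  plan: "0 0 -0.3 0 0;0 0 -0.7 0 0;0 0 -1.1 0 0;0 0 -1.25 0 0;-0.14 -0.23 -1.25 0 0;-0.28 -0.46 -1.25 0 0;-0.42 -0.69 -1.25 0 0;-0.57 -0.92 -1.25 0 0;-0.57 -0.92 -1.25 0 0"

```text
time_s: 8.7
eef_pos: [440.9, -213.4, 86.6]
ee_rot: [-0.0, 0.12, 0.993, 0.0]
force: [-0.1, 1.4, 1.1]
grip_width: -0.003
```

```bash
python3 -c "
from h import *
look('pics/4.png')"
```

```text
8.8 [ 440.96022658 -213.42468128   86.69733919] [ 0.42352301  0.65505269 -0.60240165]
120
guard deg [194.25582449] resid 1.2336388568289784 finger deg 199.92047038717132
```

View pics/4.png

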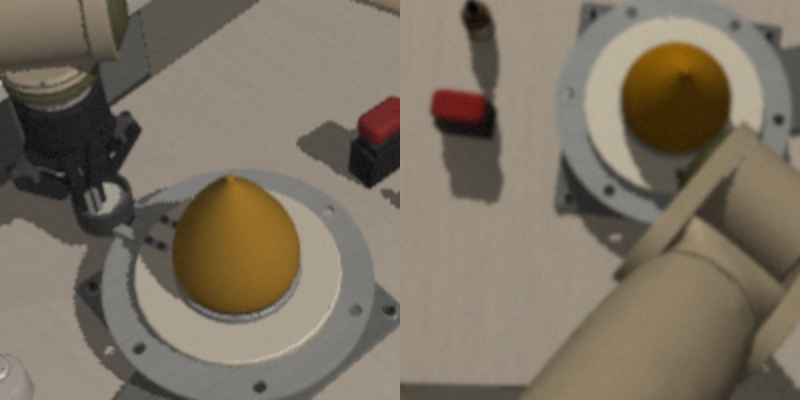

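Request:
step_arm:
  plan: "-0.08 -0.11 0 0 0;-0.16 -0.22 0 0 0;-0.24 -0.33 0 0 0;-0.31 -0.44 0 0 0;-0.39 -0.55 0 0 0;-0.47 -0.66 0 0 0;-0.55 -0.76 0 0 0;-0.63 -0.87 0 0 0;-0.8 -1.09 0 0 0;-0.8 -1.09 0 0 0"

```text
time_s: 9.8
eef_pos: [446.3, -226.6, 86.9]
ee_rot: [0.0, 0.12, 0.993, -0.001]
force: [-0.3, 1.2, 0.4]
grip_width: -0.004
```

```bash
python3 -c "
from h import *
look('pics/5.png')"
```

```text
9.9 [ 446.32179969 -226.56319174   87.01389663] [-0.47082531 -0.46798179 -0.66673037]
117
guard deg [199.61256603] resid 1.2749703234219112 finger deg 205.1549865284702
```

Request:
step_arm:
  plan: "-0.09 -0.1 0 0 0;-0.17 -0.21 0 0 0;-0.26 -0.32 0 0 0;-0.34 -0.42 0 0 0;-0.39 -0.47 0 0 0;-0.43 -0.53 0 0 0;-0.47 -0.58 0 0 0;-0.52 -0.63 0 0 0;-0.52 -0.63 0 0 0"

```text
time_s: 10.8
eef_pos: [449.7, -233.4, 86.8]
ee_rot: [0.0, 0.12, 0.993, -0.0]
force: [-0.3, 0.0, 0.1]
grip_width: -0.004
```

```bash
python3 -c "
from h import *
look('pics/6.png')"
```

```text
10.9 [ 449.71904335 -233.27396693   86.80746506] [-0.20345904  0.14274667 -0.35097924]
112
guard deg [202.64062693] resid 1.2407272481334743 finger deg 207.92849653057402
```

View pics/6.png

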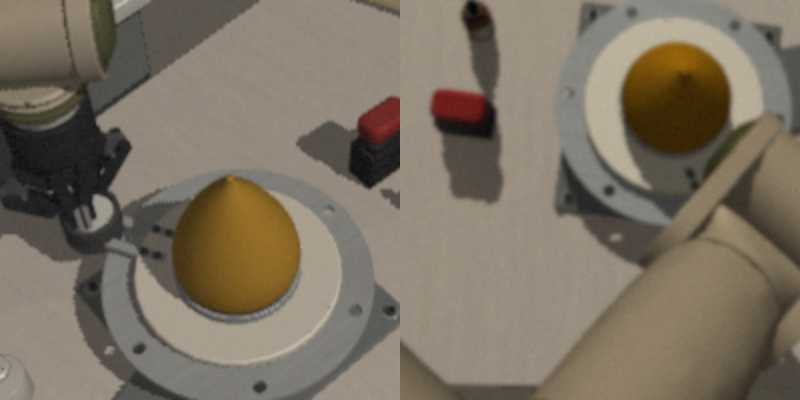

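```bash
cat >> h.py <<'E'
def btn(deg,rr=22):
    p,d=cams.capture('side');v,u=np.mgrid[:480,:640];W=world('side',np.c_[u.ravel(),v.ravel()],d.ravel());t=np.radians(deg)
    m=(np.hypot(W[:,0]-587-155*np.cos(t),W[:,1]+160.5-155*np.sin(t))<rr)&(p.reshape(-1,3).min(1)>130)
    print('n',m.sum(),'btn z pct',np.round(np.percentile(W[m,2],[10,25,50,75,90]),1),'xy',W[m].mean(0).round(1),readout.sense()['force'])
E
python3 -c "
from h import *
btn(202.6)"
```

```text
n 94 btn z pct [84.6 85.5 86.5 87.1 87.7] xy [ 450.8 -210.    86.3] [-1.16020469  0.07158093  0.52937811]
```

Request:
step_arm:
  plan: "0.1 0.15 0 0 0;0.2 0.3 0 0 0;0.3 0.4 0 0 0;0.3 0.4 -0.5 0 0;0.3 0.4 -2 0 0;0.3 0.4 -5 0 0;0.3 0.4 -9 0 0;0.3 0.4 -13 0 0;0.3 0.4 -14 0 0;0.3 0.4 -14 0 0"

```text
time_s: 11.95
eef_pos: [448.1, -228.9, 228.2]
ee_rot: [0.001, 0.12, 0.993, -0.001]
force: [-0.1, 0.3, -0.9]
grip_width: -0.005
```

```bash
python3 -c "
from h import *
btn(203);print(readout.sense()['eef_pos'])"
```

```text
n 291 btn z pct [84.7 85.3 86.2 87.  87.7] xy [ 443.4 -220.3   86.2] [-0.43545887  1.1439843  -0.77429697]
[ 447.59970115 -228.56041816  226.48738955]
```

Request:
step_arm:
  plan: "4 18 0 0 0;4 18 0 0 0;4 18 0 0 0;4 18 0 0 0;4 18 0 0 0;4 18 0 0 0;4 18 0 0 0;4 18 0 0 0"

```text
time_s: 12.8
eef_pos: [451.5, -45.3, 226.2]
ee_rot: [-0.001, 0.12, 0.993, 0.0]
force: [0.2, -0.3, -0.2]
grip_width: 0.003
```

Run:
```python
from h import *
btn(203)
q,d=cams.capture('top')
for t in('cheese','check_weight','date_stamp','ink_bottle','button_top'):
    for r in spotter.regions_of('top',t)[:1]:print(t,round(r['conf'],2),np.round(r['extent']),np.median(cloud('top',r['pixels'],d),0).round())
p,_=cams.capture('side')
cv2.imwrite('pics/7.png',np.hstack([cv2.resize(p[150:350,170:370],None,fx=2,fy=2),cv2.resize(q[180:380,240:440],None,fx=2,fy=2)])[:,:,::-1])
```

```text
n 294 btn z pct [84.6 85.2 86.3 87.  87.9] xy [ 443.3 -220.2   86.2] [ 0.28303533 -0.68122496 -0.47170667]
cheese 0.71 [368. 251.  51.  52.] [ 572. -157.  156.]
check_weight 0.9 [463. 297.  24.  24.] [ 488. -374.   39.]
date_stamp 0.62 [254. 254.  14.  18.] [580.  90.  90.]
ink_bottle 0.6 [272. 211.  17.  19.] [682.  59.  60.]
button_top 0.81 [394. 312.  22.  30.] [ 445. -218.   86.]
```

View pics/7.png

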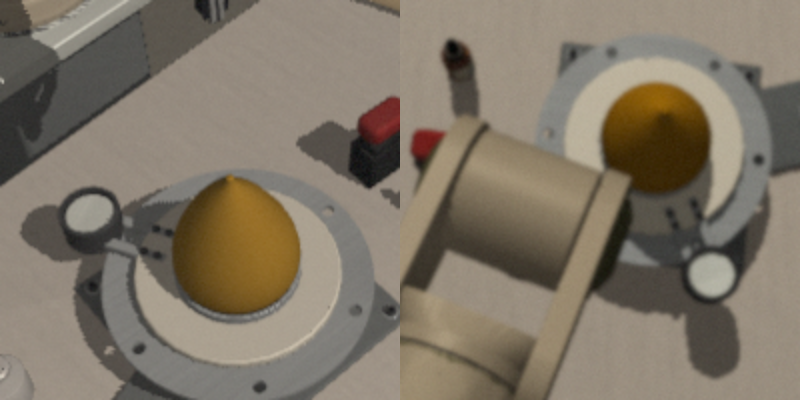

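```bash
python3 -c "
from h import *
print(workorder.finish_job())"
```

```text
the job is handed in; nothing more can be done
None
```

The cheese has been brought round to its next side, and the job was handed in at about 13 s. I pressed the button down about 11.5 mm with the closed fingers. I then pushed the guard counter-clockwise until roughly 10° short of the next hole. There I let the button up and eased the arm on by the guard wall until the pin sprang home, then lifted clear.

- **Button and pin:** the button top measured 86.2 mm after I withdrew, the same as at the start, so the pin is fully home. I read this off the button height, since the pin itself is out of view.
- **Turn:** the camera measured 59.2°, which is within the lock play and camera error of 60°.
- **Cheese:** it is still upright and centred in its ring.
- **Bystanders:** the check weight and ink bottle read as unmoved. The date stamp's last reading came from the top camera with the robot arm partly in the way, so that number differs. The robot never went near it, and the side picture shows it standing, though only its edge is in that crop.

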